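Slide the battery cover onto the work lamp until it clicks

TASK

The work lamp in the bench vise has fresh cells in it but its back is open. Fetch its black battery cover, feed it squarely under the lamp's two rails and slide it fully home until the springy tab clicks down behind the ledge. It is thin plastic: push it gently, do not force it, then let go, and leave everything else on the bench where it is.

Things in the scene. Friction and masses are not known exactly. Their poses are not given: they have to be found in the camera images.
- lamp: Grey hand lamp, back up, fast in the vise. Origin: on its flat level back (deck, 155 mm above the bench), where the fully home cover's origin lies with the catch plate at mid-adjustment; x along the lamp to its round head (the way the cover slides), y across, z up. Deck 76 wide, x -115 to 72, with an open cell bay at x -30 to 30, |y| < 17. Head: 72 dia, x 72 to 124, top 19 above the deck.
- rail_mouth (a point): On the deck midway between the rear ends of the two rails, at lamp x = -15. The rails run from here to x = 46: inner walls 63 mm apart, lips over them 5.5 above the deck, 3.5 thick, lips' inner edges 50 apart. Before this point (x -27 to -15) the mouths flare: walls widen to 69 apart, lips' undersides rise to 9 and tops to 12 above the deck.
- ledge (a point): Nominal top of the ledge's far face: lamp x = 58.3 mm, 5 up, 22 wide. Track before it for the tooth: up from x 20 to 28, level 3 high, up again from 44. Track, ledge and two stops (nominal x = 40, meet the flange at home) are one steel catch plate screwed on through slots, set fast up to 6 either way along x, NOT in this reading: home is within 6 of the lamp's origin, go by the click.
- cover: Black plastic battery cover, 60 g, thin (20 N on the lamp may crack it), flat on the bench, right way up. Origin: mid flange underside; x to its tab, y across, z up. Flange 80 (x) by 60 (y) by 4 mm, notched 28 wide, 22 deep in front; on it a raised grip 70 by 42, from 4 to 22 high, thumb ribs at its tail. Springy tab ahead, x 36 to 66, 18 wide, 6.5 to 9 high. Friction 0.5 to 0.7.
- grip (a point): On the cover's axis, 14 mm above the flange's underside: hold the raised grip (42 wide across y) here. Fingertips 13 or more above the flange's underside clear the rails. Lay the flange on the deck behind the mouths (cover about 71 short of home), then slide in lamp +x.
- tab_tooth (a point): Foot of the 2 mm thick tooth's rear face, at (60, 0, 1.5) in the cover's frame, tab unbent. It is lifted 1.5 on the track from 38 before home, 3.5 by 4 before home, and drops behind the ledge 1.7 before home. The push rises to some 3 to 8 N, at the click falls to nothing or pulls a little, rises steeply at the stops. Latched: again 1.5 above the deck.
- vise: Green bench vise bolted down, wood-faced jaws 120 wide along x, tops 135 mm above the bench; it reaches about 130 either way along y. Origin on the bench under the lamp's origin, axes as the lamp's.
- tin: Bystander: round steel tin, 72 dia, 60 high; origin under its centre.
- oiler: Bystander: white plastic bottle, 42 dia, 115 high; origin under its centre.
- cell0: Bystander: used AA cell standing on end, 14 dia, 50 high.
- cell1: Bystander: used AA cell standing on end, 14 dia, 50 high.
- screwdriver: Bystander: screwdriver with black handle, lying.
- spanner: Bystander: steel spanner, lying.
- tape: Bystander: grey roll of tape lying flat, 90 dia, 22 high.
- tray: Bystander: steel tray of screws, 110 by 80 by 28.
Not all that is in view belongs to the job. There is more than one size of the cover; the job needs the middle-sized.

How it is judged:
By the outcome, as a careful person would: the job done as asked, in the order asked, and still so for the second after the job is handed in, with the robot touching nothing.
It also fails if it takes over 61 s, if anything falls off the work surface, if the arm or the gripper's body presses on something with over 40 N, if the wrist force passes 120 N, or if a joint passes its speed limit or range.

ROBOT

A 6-joint arm with a two-finger parallel gripper is mounted at the origin on the work surface. World frame = base frame: x ahead of the robot, y to its left, z up, the work surface at z = 0. Lengths are in m, angles in rad, forces in N, time in s.
With the tool pointing down it reaches from about 0.225 to 0.875 m from the base axis. Payload 3.4 kg.
Tool frame: the origin (TCP) lies on the centre line of the jaws, within the pads' length; the fingertips stand 22 mm ahead of it and the grasp point (between the pads) lies 3 mm ahead of it; z points along the fingers, y is the line along which they close (so a half turn about z gives the same grasp; the last joint's range is limited). The gripper opens to 85 mm and grips with 20 to 120 N. Pads are 22 mm wide; open, the fingers measure 114 mm over their backs; the gripper's body (76 mm by 85 mm) begins 54 mm behind the grasp point. The pads swing forward as they close: fully open they stand 13 mm farther back than shut.
Start: joints at [-1.305, 0.276, 1.505, -0, 1.361, -0.121], TCP at [0.217, -0.533, 0.233] pointing down, gripper open.
Joint ranges: [-2.89, 2.89], [-0.75, 2.08], [0.22, 2.7], [-1.18, 4.32], [0.11, 2.71], [-2.7, 2.7]. Speed limits (rad/s): [2.57, 2.57, 3.14, 3.14, 3.14, 3.14].

INTERFACE

Orientations are given as a unit quaternion [w, x, y, z].
In Python, from rig import readout, optics, ticket gives the robot as it stands. The module is installed in compiled form; this text tells all that it offers.
- The arm moves only by the shell command python3 -m handwheel 'ROWS' [OPENING] [FORCE]. ROWS is a JSON object whose key "moves" holds a list of rows, 1 to 5 of them, each of 4 numbers: dx, dy, dz in m, then a turn about the tool's z in rad; each row shifts and turns the commanded pose from where the row before left it, along the tool's axes as they then stand; what a row does not reach is not made up. A row lasts 1/12 s, in which the tool goes at most 0.0417 m and 0.125 rad, less where a joint would pass 70% of its speed; a pose out of reach is approached as far as the arm can. OPENING is the finger opening in m, set as the command begins (- or left out keeps the last). The fingers move at their own pace and stop on an object; FORCE is the grip in N (left out, the last holds). Time passes only in rows, so rows that do not move let the fingers close. It prints the time, the measured TCP pose, the force, the opening and the grip force at its end. Input that does not fit is refused with a message, and nothing moves.
- readout.get_state(): the state, without advancing time (a new reading comes with each control period).
- optics.get_image(name): name is "scene" or "top" or "wrist"; returns a dict with "img" (384x512x3 uint8, red, green, blue), "camera_matrix" (3x3 intrinsics, pixels), "T" (4x4, takes a point from camera to world coordinates); the wrist camera has in their place "hand_eye" (4x4, takes a point from camera to tool coordinates, whose origin is the TCP and whose axes are the flange's). Camera axes: x right, y down, z forward; pixel columns grow to the right and rows downward; lengths in m; the calibration is good to about 2 mm. A picture is of the moment at which its call begins: read the wrist's pose just before it. There is no depth.
- ticket.sign_off(): hands the job in; it is judged then, once.
The state is a dict: "clock": time; "qpos": joint angles; "qd": joint speeds; "effort": joint torques, N m; "position": TCP position; "ee_rot": TCP orientation; "contact_force": force on the tool from outside, world axes, zero at the start; "moment": the same for the moment, N m; "width": finger opening in m; "gripper_force": force on a finger pad.
Only numpy, scipy, OpenCV 4.12 (cv2) and the standard library are available. Lean on these libraries where they do the work, as an engineer would, in place of code of your own. Each camera call takes 0.05 s, during which the arm holds its last target. There are 200 camera calls.

## Working session

There is one attempt and no reset: what is moved stays moved. The work goes in short steps, Python scripts to look and compute and a shell command to move; the robot and the scene stay as the last step left them, time stands still between calls to the robot, and variables do not carry over. Pictures are saved under pics/ and viewed, at most 10 in all, crops included, and the job is handed in when it is done.

```bash
mkdir -p pics
python3 - <<'E'
from rig import readout, optics
import cv2, numpy as np, pickle
s=readout.get_state(); print(s)
d={}
for n in ("scene","top"):
    i=optics.get_image(n); d[n]=i
    cv2.imwrite(f"pics/{n}0.png",cv2.resize(i["img"][:,:,::-1],(768,576),interpolation=cv2.INTER_CUBIC))
    print(n,i["camera_matrix"].tolist(),np.round(i["T"],4).tolist())
pickle.dump(d,open("d0.pkl","wb"))
E
```

```text
{'clock': 0.0, 'qpos': array([-1.30497722e+00,  2.76563526e-01,  1.50616880e+00, -2.31181658e-05,
        1.36069934e+00, -1.20982522e-01]), 'qd': array([-0.00026235, -0.00039985, -0.00058621, -0.00023886,  0.00053277,
        0.00036588]), 'effort': array([ 1.48734907e-04, -4.16772544e+01, -2.45811403e+01,  3.66349639e-05,
        1.10732991e-02,  1.07401269e-05]), 'position': array([ 0.21675806, -0.53198845,  0.23214345]), 'ee_rot': array([-9.16279196e-04,  9.81355403e-01,  1.92199707e-01, -7.78040065e-05]), 'contact_force': array([ 0.25467876, -1.10394038,  0.19916525]), 'moment': array([ 0.01160492, -0.0202578 ,  0.05669919]), 'gripper_force': 0.0, 'width': 0.08512966563495585}
scene [[428.38313474315544, 0.0, 255.24452687992164], [0.0, 428.38313474315544, 186.11053592180255], [0.0, 0.0, 1.0]] [[-0.1265, 0.5498, -0.8257, 1.4992], [0.9918, 0.0568, -0.1142, 0.1044], [-0.0159, -0.8334, -0.5525, 0.7836], [0.0, 0.0, 0.0, 1.0]]
top [[372.511142994091, 0.0, 261.1629762475959], [0.0, 372.511142994091, 192.21274941388722], [0.0, 0.0, 1.0]] [[0.0204, -0.9906, 0.135, 0.3434], [-0.9998, -0.0197, 0.007, -0.0299], [-0.0042, -0.1351, -0.9908, 1.2397], [0.0, 0.0, 0.0, 1.0]]
```

View pics/scene0.png

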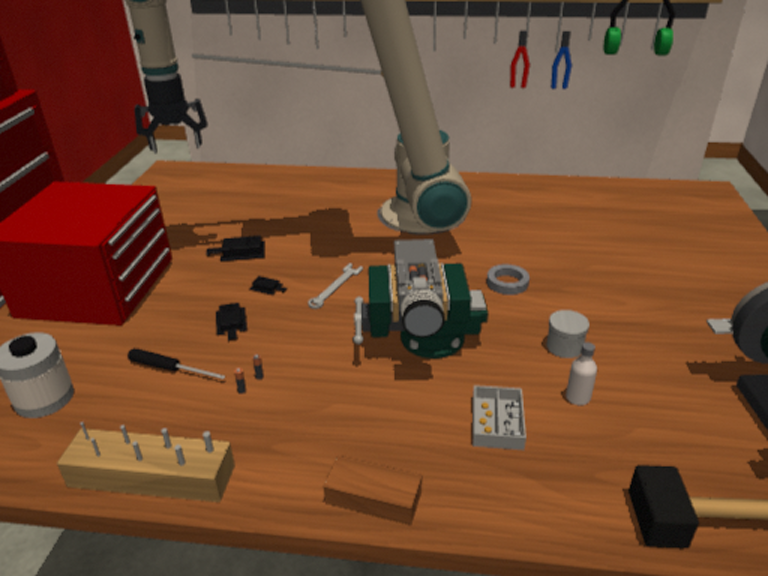

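View pics/top0.png

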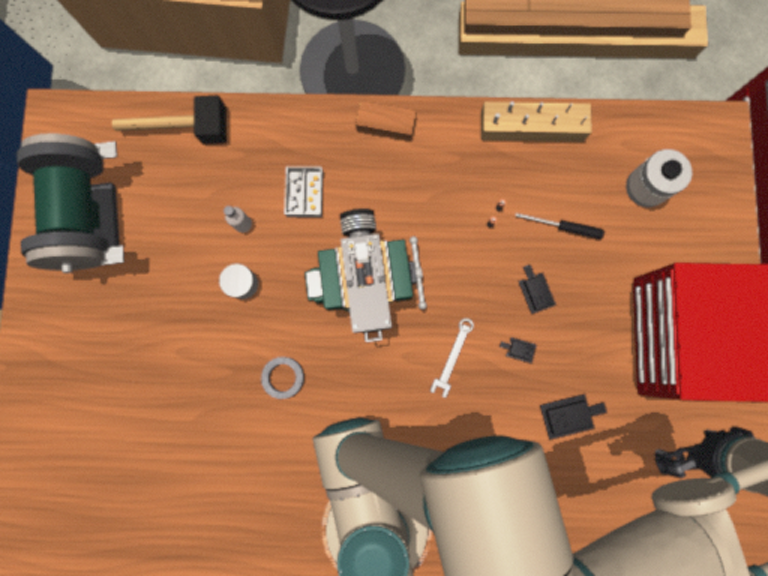

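Top view: three black covers stand at display pixels (537,292), (520,349) and (572,416), apparently middle, small and large. The lamp lies with its rear at (370,330) and its head at (358,222). Next I'll measure the sizes.

```bash
cat > h.py <<'E'
import cv2, numpy as np, pickle
from scipy.spatial.transform import Rotation as R
def ray(c,uv,T=None):
    T=c["T"] if T is None else T
    K=c["camera_matrix"]; uv=np.atleast_2d(uv).astype(float)
    d=np.c_[(uv[:,0]-K[0,2])/K[0,0],(uv[:,1]-K[1,2])/K[1,1],np.ones(len(uv))]@T[:3,:3].T
    return T[:3,3],d
def plane(c,uv,z,T=None):
    o,d=ray(c,uv,T); return o+d*((z-o[2])/d[:,2])[:,None]
def toolT(s):
    T=np.eye(4); q=s["ee_rot"]; T[:3,:3]=R.from_quat(np.r_[q[1:],q[0]]).as_matrix(); T[:3,3]=s["position"]; return T
def tri(rays):
    A=0;b=0
    for o,d in rays:
        d=np.ravel(d)/np.linalg.norm(d); P=np.eye(3)-np.outer(d,d); A=A+P; b=b+P@o
    return np.linalg.solve(A,b)
def snap(n,name=None):
    from rig import readout,optics
    s=readout.get_state(); i=optics.get_image(n)
    if n=="wrist": i["T"]=toolT(s)@i["hand_eye"]
    i["s"]=s
    if name: cv2.imwrite(f"pics/{name}.png",i["img"][:,:,::-1]); pickle.dump(i,open(f"{name}.pkl","wb"))
    return i
E
python3 - <<'E'
from h import *
d=pickle.load(open("d0.pkl","rb"))
for n,pts in (("top",[(537,292),(520,349),(572,416)]),("scene",[(231,320),(266,285),(242,247)])):
    c=d[n]; m=(c["img"].max(2)<62).astype(np.uint8)
    nl,l,st,ce=cv2.connectedComponentsWithStats(m)
    for p in pts:
        u,v=int(p[0]/1.5),int(p[1]/1.5); w=l[v-4:v+5,u-4:u+5]; k=np.bincount(w[w>0]).argmax()
        ys,xs=np.nonzero(l==k); P=plane(c,np.c_[xs,ys],0.008)[:,:2].astype(np.float32)
        r=cv2.minAreaRect(P*1000); print(n,p,st[k],np.round(ce[k],1),"rect",np.round(r[0]),np.round(r[1]),round(r[2]))
c=d["top"]
for nm,p in dict(rearL=(350,333),rearR=(391,329),headC=(358,222)).items(): print(nm,plane(c,np.array(p)/1.5,0.155).round(3))
c=d["top"]["img"][120:290,330:440,::-1]
a=cv2.resize(c,None,fx=3.4,fy=3.4,interpolation=cv2.INTER_CUBIC)
b=cv2.resize(d["top"]["img"][130:240,200:290,::-1],None,fx=4.5,fy=4.5,interpolation=cv2.INTER_CUBIC)
H=max(a.shape[0],b.shape[0]);o=np.zeros((H,a.shape[1]+b.shape[1],3),np.uint8);o[:a.shape[0],:a.shape[1]]=a;o[:b.shape[0],a.shape[1]:]=b
print(o.shape);cv2.imwrite("pics/crop1.png",o)
E
```

```text
top (537, 292) [349 183  20  24 167] [359.3 197. ] rect [ 509. -345.] [70. 48.] 19
top (520, 349) [349 229   2   1   2] [349.5 229. ] rect [ 395. -314.] [3. 0.] 91
top (572, 416) [363 264  40  27 599] [380.1 277.4] rect [ 246. -420.] [ 68. 127.] 13
scene (231, 320) [144 202  21  25 375] [153.4 213.1] rect [ 521. -341.] [122.  57.] 21
scene (266, 285) [167 184  24  12 175] [177.6 190. ] rect [ 390. -299.] [82. 50.] 76
scene (242, 247) [138 157  38  17 455] [159.6 165.4] rect [ 242. -423.] [108. 130.] 16
rearL [[0.402 0.057 0.155]]
rearR [[ 0.412 -0.023  0.155]]
headC [[0.623 0.048 0.155]]
(578, 779, 3)
```

View pics/crop1.png

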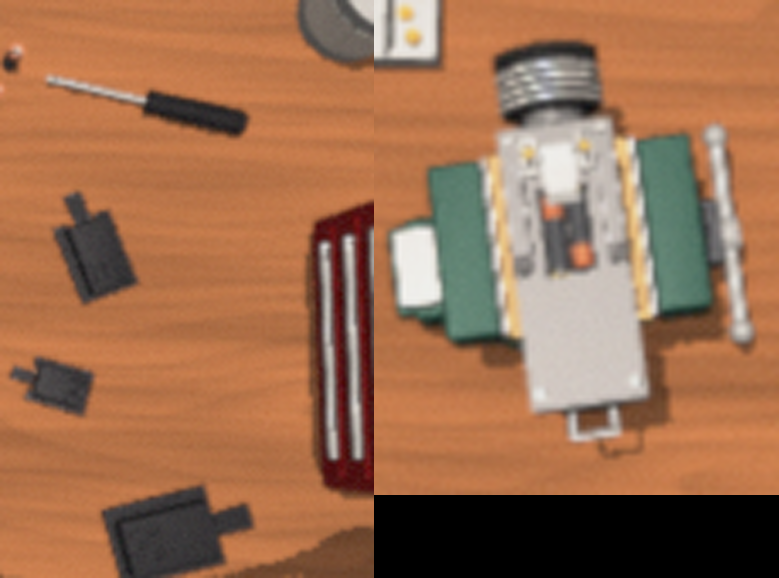

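Covers by display pixel in the top view: middle (537,292), small (520,349), large (572,416). The screwdriver handle at (580,230) is also black. The middle one is the target: about 60 mm wide, at roughly (0.515,-0.343), yaw about 21°. The crop shows its tab towards +x/+y, and the lamp open with its head at +x, yaw about 8°. The tool's x axis is already at 22°. I'll move over the cover with +y first to keep clear of the red cabinet.

```bash
python3 -m handwheel '{"moves": [[0.013, -0.0314, 0, 0], [0.013, -0.0314, 0, 0], [0.013, -0.0314, 0, 0], [0.013, -0.0314, 0, 0], [0.013, -0.0314, 0, 0]]}' && python3 -m handwheel '{"moves": [[0.034, 0.014, 0, 0], [0.034, 0.014, 0, 0], [0.034, 0.014, 0, 0], [0.034, 0.014, 0, 0], [0.034, 0.014, 0, 0]]}' && python3 -m handwheel '{"moves": [[0.03, 0.012, 0, 0], [0.03, 0.012, 0, 0], [0, 0, 0, 0], [0, 0, 0, 0]]}'
python3 - <<'E'
from h import *
i=snap("wrist","w1"); print(i["s"]["position"],i["s"]["ee_rot"],i["hand_eye"].round(4).tolist(),i["camera_matrix"].tolist())
E
```

```text
clock: 0.52
position: [0.2175, -0.3607, 0.2324]
ee_rot: [-0.001, 0.981, 0.192, -0.0]
contact_force: [0.1, 0.5, -0.0]
width: 0.0853
gripper_force: 0.0
clock: 0.93
position: [0.4032, -0.3627, 0.2328]
ee_rot: [-0.0, 0.981, 0.192, -0.0]
contact_force: [-0.7, -0.3, -0.2]
width: 0.0854
gripper_force: 0.0
clock: 1.27
position: [0.4673, -0.3624, 0.2318]
ee_rot: [-0.001, 0.981, 0.193, -0.001]
contact_force: [-0.5, 0.1, 0.8]
width: 0.0854
gripper_force: 0.0
[ 0.46730314 -0.36237262  0.23180607] [-7.55758255e-04  9.81130106e-01  1.93345914e-01 -7.08749167e-04] [[0.0004, -0.9607, -0.2776, 0.0717], [1.0, 0.0007, -0.0009, -0.001], [0.0011, -0.2776, 0.9607, -0.1403], [0.0, 0.0, 0.0, 1.0]] [[281.9016376568542, 0.0, 253.24255423773587], [0.0, 281.9016376568542, 189.23479236423557], [0.0, 0.0, 1.0]]
```

View pics/w1.png

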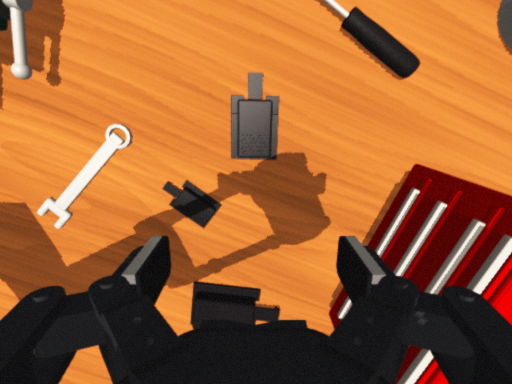

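The wrist view shows the middle cover with its flange at cols 231–279, rows 97–158, tab tip at (256,73), nearly aligned with the tool. The small cover is at (195,205) and the large one at (230,305).

```bash
cat >> h.py <<'E'
def blob(c,seed,vmax=120,smax=40):
    im=c["img"].astype(int); m=((im.max(2)<vmax)&(im.max(2)-im.min(2)<smax)).astype(np.uint8)
    n,l,st,ce=cv2.connectedComponentsWithStats(m,connectivity=4); k=l[seed[1],seed[0]]
    return (l==k),st[k]
E
python3 - <<'E'
from h import *
i=pickle.load(open("w1.pkl","rb")); m,st=blob(i,(255,120)); print(st)
for r in range(st[1],st[1]+st[3],4):
    x=np.nonzero(m[r])[0]; print(r,x.min(),x.max(),len(x))
r=cv2.minAreaRect(np.argwhere(m)[:,::-1].astype(np.float32)); print(r)
for nm,uv,z in (("tail L",(231,158),.004),("tail R",(279,158),.004),("tabtip",(256.5,73),.009),("front L",(231,97),.004)): print(nm,plane(i,uv,z)[0].round(4))
T=toolT(i["s"]); print(np.degrees(np.arctan2(T[1,0],T[0,0])),T[:3,2])
E
```

```text
[ 232   85   46   74 2665]
85 259 259 1
89 257 260 4
93 257 260 4
97 250 277 16
101 236 277 42
105 235 277 36
109 232 277 42
113 232 277 46
117 232 277 46
121 232 276 45
125 232 276 45
129 232 276 45
133 232 276 45
137 232 276 45
141 232 276 45
145 232 275 44
149 232 275 44
153 232 275 44
157 232 275 44
((254.5, 121.5), (73.0, 45.0), 90.0)
tail L [ 0.4629 -0.3306  0.004 ]
tail R [ 0.4869 -0.3891  0.004 ]
tabtip [ 0.5713 -0.322   0.009 ]
front L [ 0.5342 -0.3031  0.004 ]
22.296292711053084 [-0.001683    0.00120893 -0.99999785]
```

```bash
python3 -m handwheel '{"moves": [[0.016, 0, 0.034, 0], [0.016, 0.001, 0.033, 0], [0.016, 0, 0.033, 0], [0, 0, 0, 0], [0, 0, 0, 0]]}'
python3 - <<'E'
from h import *
i=snap("wrist","w2"); j=pickle.load(open("w1.pkl","rb"))
c=np.array([.512,-.345,.01]); 
T=np.linalg.inv(i["T"]); p=T[:3,:3]@c+T[:3,3]; uv=i["camera_matrix"]@p; uv=uv[:2]/uv[2]; print("pred",uv)
m,st=blob(i,tuple(uv.round().astype(int))); print(st)
for r in range(st[1],st[1]+st[3],8):
    x=np.nonzero(m[r])[0]; print(r,x.min(),x.max(),len(x))
E
```

```text
clock: 1.73
position: [0.5089, -0.3449, 0.1315]
ee_rot: [-0.002, 0.981, 0.192, -0.002]
contact_force: [-0.9, 0.5, 1.4]
width: 0.0855
gripper_force: 0.0
pred [256.41630493 182.13177799]
[ 226  140   62   81 4551]
140 227 234 8
148 226 286 61
156 226 286 61
164 226 286 61
172 226 286 61
180 227 285 59
188 226 285 60
196 226 285 60
204 226 284 59
212 227 284 58
220 260 274 13
```

View pics/w2.png

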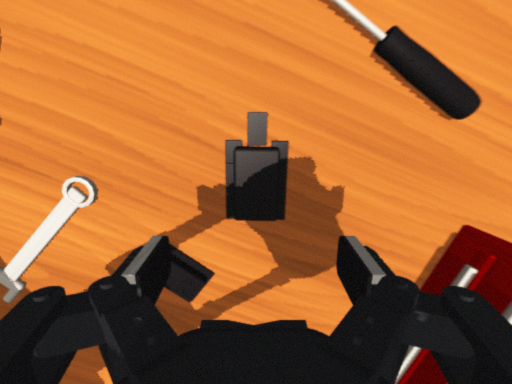

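The close view shows the target: flange front corners (225.5,140.5) and (288,141), tail corners (226.5,219) and (285,219), tab tip (257.5,112). Now I'll triangulate it with w1.

Run:
```python
from h import *
a=pickle.load(open("w1.pkl","rb"));b=pickle.load(open("w2.pkl","rb"))
def edges(c,x0,x1,y0,y1):
    g=cv2.cvtColor(c["img"],cv2.COLOR_RGB2GRAY)[y0:y1,x0:x1].astype(int); print(g)
for n,ua,ub in (("tip",(256.5,73),(257.5,112)),("tailL",(232,158.5),(226.5,219)),("tailR",(276.5,158.5),(285,219)),("frontL",(231.5,97),(225.5,140.5)),("frontR",(278.5,97),(288,141))):
    print(n,"tri",tri([ray(a,ua),ray(b,ub)]).round(4),"b@4mm",plane(b,ub,.004)[0].round(4))
f=lambda u:plane(b,u,.004)[0]
o=(f((226.5,219))+f((285,219))+f((225.5,140.5))+f((288,141)))/4; print("centre",o)
for p,q in (((226.5,219),(225.5,140.5)),((285,219),(288,141))):
    v=f(q)-f(p);print(np.linalg.norm(v),np.degrees(np.arctan2(v[1],v[0])))
v=plane(b,(257.5,112),.009)[0]-o; print("tip",np.linalg.norm(v),np.degrees(np.arctan2(v[1],v[0])))
T=toolT(b["s"]); d=T[:3,:3].T@(o-T[:3,3]); print("tool yaw",np.degrees(np.arctan2(T[1,0],T[0,0])),"to go",d,T[:3,2])
```

```text
tip tri [ 0.5723 -0.3215 -0.0014] b@4mm [ 0.5723 -0.3213  0.004 ]
tailL tri [ 0.4626 -0.3321  0.0032] b@4mm [ 0.463  -0.3322  0.004 ]
tailR tri [ 0.4854 -0.3868  0.0041] b@4mm [ 0.4856 -0.3874  0.004 ]
frontL tri [ 0.5345 -0.3023 -0.0135] b@4mm [ 0.537  -0.3033  0.004 ]
frontR tri [ 0.5577 -0.359  -0.0073] b@4mm [ 0.5588 -0.3579  0.004 ]
centre [ 0.51110853 -0.34518864  0.004     ]
0.07948497266481645 21.33956995482829
0.07891351552792733 21.947131446422702
tip 0.06598603051140044 21.371007518113004
tool yaw 22.163496650420292 to go [0.0023341  0.00164861 0.12744277] [-0.00454205  0.00285617 -0.99998561]
```

```bash
python3 -m handwheel '{"moves": [[0.0025, 0.0015, 0.022, 0.01], [0, 0, 0.03, 0], [0, 0, 0.03, 0], [0, 0, 0, 0], [0, 0, 0, 0]]}' 0.05 40 && python3 -m handwheel '{"moves": [[0, 0, 0.004, 0], [0, 0, 0.003, 0], [0, 0, 0.002, 0], [0, 0, 0.002, 0], [0, 0, 0, 0]]}'
python3 - <<'E'
from h import *
i=snap("wrist","w3"); s=i["s"]; print(s["position"],s["contact_force"])
E
```

```text
clock: 2.2
position: [0.5132, -0.347, 0.0522]
ee_rot: [0.0, 0.982, 0.187, -0.0]
contact_force: [0.4, -0.8, 1.1]
width: 0.05
gripper_force: 0.0
clock: 2.62
position: [0.5142, -0.3463, 0.0404]
ee_rot: [0.0, 0.982, 0.187, 0.0]
contact_force: [0.6, 0.4, -0.7]
width: 0.0496
gripper_force: 0.0
[ 0.51415927 -0.34630428  0.04041362] [ 0.59305362  0.40004349 -0.70197878]
```

View pics/w3.png

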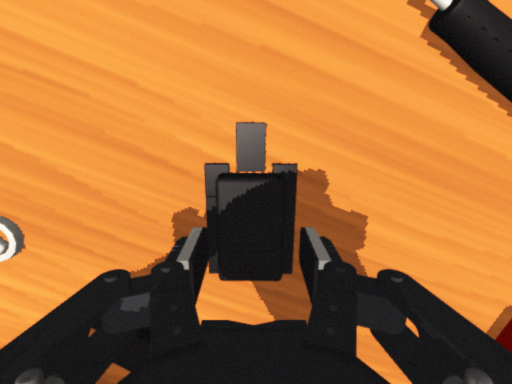

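The fingers straddle the grip, with pads at (190,250) and (315,250) and the cover centred at (251,219) as predicted. I'll now lower gently until the fingertips touch the flange, which gives their height.

```bash
python3 -m handwheel '{"moves": [[0, 0, 0.004, 0], [0, 0, 0.004, 0], [0, 0, 0.002, 0], [0, 0, 0, 0]]}' && python3 -m handwheel '{"moves": [[0, 0, 0.0015, 0], [0, 0, 0.0015, 0], [0, 0, 0, 0]]}'  && python3 -m handwheel '{"moves": [[0, 0, 0.0015, 0], [0, 0, 0, 0]]}'
```

```text
clock: 3.0
position: [0.5136, -0.3458, 0.0291]
ee_rot: [-0.001, 0.982, 0.187, -0.001]
contact_force: [0.3, -0.9, 0.4]
width: 0.0503
gripper_force: 0.0
clock: 3.25
position: [0.5139, -0.3461, 0.0267]
ee_rot: [-0.0, 0.982, 0.187, -0.0]
contact_force: [-1.1, -0.4, -0.8]
width: 0.0498
gripper_force: 0.0
clock: 3.42
position: [0.514, -0.3461, 0.0253]
ee_rot: [-0.0, 0.982, 0.187, -0.0]
contact_force: [-0.6, 0.5, -0.6]
width: 0.0503
gripper_force: 0.0
```

```bash
python3 -m handwheel '{"moves": [[0, 0, 0.001, 0], [0, 0, 0, 0]]}' | grep -E 'pos|cont' && python3 -m handwheel '{"moves": [[0, 0, 0.001, 0], [0, 0, 0, 0]]}' | grep -E 'pos|cont' && python3 -m handwheel '{"moves": [[0, 0, 0.001, 0], [0, 0, 0, 0]]}' | grep -E 'pos|cont'
```

```text
position: [0.514, -0.3462, 0.0244]
contact_force: [-0.8, 1.0, -0.1]
position: [0.514, -0.3462, 0.0234]
contact_force: [0.1, 0.4, -0.8]
position: [0.514, -0.3461, 0.0224]
contact_force: [0.1, -0.9, 0.1]
```

```bash
python3 -m handwheel '{"moves": [[0, 0, 0.001, 0], [0, 0, 0, 0]]}' | grep -E 'pos|cont' && python3 -m handwheel '{"moves": [[0, 0, 0.001, 0], [0, 0, 0, 0]]}' | grep -E 'pos|cont'
```

```text
position: [0.514, -0.3462, 0.0214]
contact_force: [-0.6, -0.3, 0.6]
position: [0.514, -0.3461, 0.0203]
contact_force: [-0.5, -0.8, -0.6]
```

```bash
python3 -m handwheel '{"moves": [[0, 0, 0.001, 0], [0, 0, 0, 0]]}' | grep -E 'pos|cont' && python3 -m handwheel '{"moves": [[0, 0, 0.001, 0], [0, 0, 0, 0]]}' | grep -E 'pos|cont'
```

```text
position: [0.514, -0.3461, 0.0193]
contact_force: [-0.2, -0.5, 0.6]
position: [0.514, -0.3462, 0.0183]
contact_force: [0.3, 0.4, 0.4]
```

```bash
python3 -m handwheel '{"moves": [[0, 0, 0.001, 0], [0, 0, 0, 0]]}' | grep -E 'pos|cont'
python3 - <<'E'
from h import *
i=snap("wrist"); c=i["img"][130:330,130:380,::-1]; cv2.imwrite("pics/w4.png",cv2.resize(np.clip(c.astype(float)*2.2,0,255).astype(np.uint8),None,fx=3,fy=3))
E
```

```text
position: [0.514, -0.3462, 0.0173]
contact_force: [0.5, -0.0, 0.8]
```

View pics/w4.png

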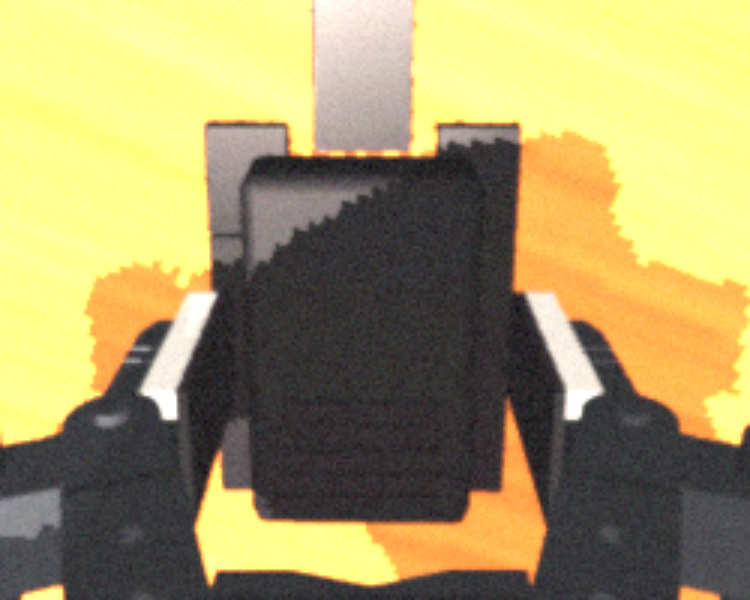

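The crop shows the pad tips' front corners at about (202,228) and (305,228) in image pixels. That puts the tips only about level with the TCP at this opening, so they are still well above the flange. I'll keep feeling downward.

```bash
for k in 1; do python3 -m handwheel '{"moves": [[0, 0, 0.001, 0], [0, 0, 0.001, 0], [0, 0, 0.001, 0], [0, 0, 0, 0]]}' | grep -E 'pos|cont'; python3 -m handwheel '{"moves": [[0, 0, 0.001, 0], [0, 0, 0, 0]]}' | grep -E 'pos|cont';python3 -m handwheel '{"moves": [[0, 0, 0.001, 0], [0, 0, 0, 0]]}' | grep -E 'pos|cont'; done
```

```text
position: [0.5139, -0.3461, 0.0143]
contact_force: [-0.5, -0.9, -0.4]
position: [0.514, -0.3462, 0.0133]
contact_force: [-0.4, 0.6, 0.0]
position: [0.514, -0.3462, 0.0124]
contact_force: [-0.3, 0.3, -0.4]
```

```bash
python3 -m handwheel '{"moves": [[0, 0, 0.001, 0], [0, 0, 0, 0]]}' | grep -E 'pos|cont'; python3 -m handwheel '{"moves": [[0, 0, 0.001, 0], [0, 0, 0, 0]]}' | grep -E 'pos|cont'
```

```text
position: [0.514, -0.3461, 0.0114]
contact_force: [0.3, 0.6, 0.5]
position: [0.514, -0.3461, 0.0103]
contact_force: [-1.4, 0.5, -0.3]
```

```bash
python3 -m handwheel '{"moves": [[0, 0, 0.001, 0], [0, 0, 0, 0]]}' | grep -E 'pos|cont'; python3 -m handwheel '{"moves": [[0, 0, 0.001, 0], [0, 0, 0, 0]]}' | grep -E 'pos|cont'
```

```text
position: [0.514, -0.3461, 0.0093]
contact_force: [-0.4, 0.6, -0.1]
position: [0.514, -0.3462, 0.0083]
contact_force: [0.4, -0.5, -0.6]
```

```bash
python3 -m handwheel '{"moves": [[0, 0, 0.001, 0], [0, 0, 0, 0]]}' | grep -E 'pos|cont'
```

```text
position: [0.514, -0.3462, 0.0074]
contact_force: [-0.6, 0.8, 0.2]
```

```bash
python3 -m handwheel '{"moves": [[0, 0, 0.001, 0], [0, 0, 0, 0]]}' | grep -E 'pos|cont'; python3 -m handwheel '{"moves": [[0, 0, 0.001, 0], [0, 0, 0, 0]]}' | grep -E 'pos|cont'
```

```text
position: [0.514, -0.3461, 0.0063]
contact_force: [0.1, 0.2, -0.8]
position: [0.514, -0.3461, 0.0054]
contact_force: [0.7, -0.4, 0.7]
```

```bash
python3 -m handwheel '{"moves": [[0, 0, 0.001, 0], [0, 0, 0, 0]]}' | grep -E 'pos|cont'; python3 -m handwheel '{"moves": [[0, 0, 0.001, 0], [0, 0, 0, 0]]}' | grep -E 'pos|cont'
```

```text
position: [0.514, -0.3462, 0.0044]
contact_force: [0.2, -0.3, -0.3]
position: [0.514, -0.3461, 0.0033]
contact_force: [-0.2, 1.1, 0.5]
```

Run:
```python
from h import *
i=snap("wrist","w5"); s=i["s"]; print(s["position"],s["clock"]); c=i["img"][130:330,130:380,::-1]; cv2.imwrite("pics/w5c.png",cv2.resize(np.clip(c.astype(float)*2.2,0,255).astype(np.uint8),None,fx=3,fy=3))
```

```text
[ 0.51395918 -0.34614024  0.0033418 ] 6.9667
```

View pics/w5c.png

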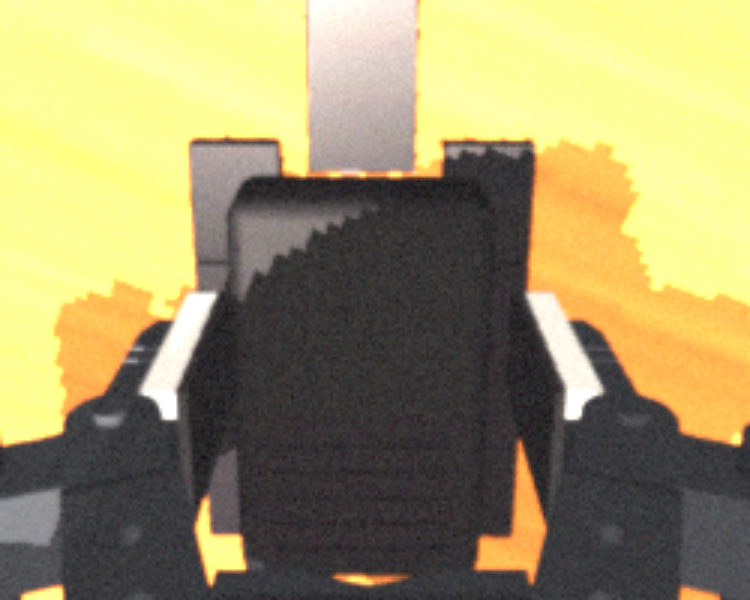

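The pads still clear the flange; I estimate the tips about 3 mm above it. I'll finish feeling for contact.

```bash
python3 -m handwheel '{"moves": [[0, 0, 0.001, 0], [0, 0, 0, 0]]}' | grep -E 'pos|cont'; python3 -m handwheel '{"moves": [[0, 0, 0.001, 0], [0, 0, 0, 0]]}' | grep -E 'pos|cont'
```

```text
position: [0.5142, -0.3463, 0.0027]
contact_force: [-0.5, -0.4, 2.0]
position: [0.5142, -0.3463, 0.0027]
contact_force: [-2.1, 1.3, 7.1]
```

```bash
python3 -m handwheel '{"moves": [[0, 0, 0.001, 0], [0, 0, 0, 0]]}' | grep -E 'pos|cont'
```

```text
position: [0.5142, -0.3464, 0.0027]
contact_force: [-2.8, 3.2, 12.1]
```

```bash
python3 -m handwheel '{"moves": [[0, 0, 0.001, 0], [0, 0, 0, 0]]}' | grep -E 'pos|cont'
```

```text
position: [0.5142, -0.3464, 0.0026]
contact_force: [-4.6, 3.0, 18.5]
```

Contact with the flange comes at TCP z = 0.0027 m, so the tips are 1.3 mm behind the TCP. I'll raise them to about 13.5–14 mm above the underside, then close.

```bash
python3 -m handwheel '{"moves": [[0, -0.001, -0.0075, 0], [0, -0.001, -0.007, 0], [0, 0, 0, 0]]}' && python3 -m handwheel '{"moves": [[0, 0, 0, 0], [0, 0, 0, 0], [0, 0, 0, 0], [0, 0, 0, 0], [0, 0, 0, 0]]}' 0.03 50 && python3 -m handwheel '{"moves": [[0, 0, 0, 0], [0, 0, 0, 0]]}'
```

```text
clock: 7.93
position: [0.514, -0.3448, 0.0154]
ee_rot: [0.001, 0.982, 0.187, 0.001]
contact_force: [0.3, 0.2, -0.5]
width: 0.05
gripper_force: 0.0
clock: 8.35
position: [0.5138, -0.3447, 0.0147]
ee_rot: [0.001, 0.982, 0.187, 0.0]
contact_force: [-1.1, 1.5, 7.4]
width: 0.0405
gripper_force: 50.8
clock: 8.52
position: [0.5138, -0.3447, 0.0147]
ee_rot: [0.001, 0.982, 0.187, 0.0]
contact_force: [-1.2, 0.8, 7.5]
width: 0.0405
gripper_force: 50.8
```

Gripped: width 40.5 mm, underside at TCP z − 0.0147. I'll lift and compute a first lamp pose from the top image's deck corners at display (350,…) and from the crop.

```bash
python3 -m handwheel '{"moves": [[0, 0, -0.02, 0], [0, 0, -0.04, 0], [0, 0, -0.04, 0], [0, 0, -0.04, 0], [0, 0, -0.04, 0]]}' | grep -E 'pos|cont|wid|grip' && python3 -m handwheel '{"moves": [[0, 0, -0.04, 0], [0, 0, -0.02, 0], [0, 0, 0, 0], [0, 0, 0, 0]]}'
python3 - <<'E'
from h import *
d=pickle.load(open("d0.pkl","rb"))["top"]
q=np.array([(533,411),(648,398),(613,117),(497,125)],float); uv=np.c_[200+(q[:,0]-374)/4.5,130+q[:,1]/4.5]-.4
P=plane(d,uv,.155); print(P.round(4))
for a,b in ((0,3),(1,2),(0,1),(3,2)): v=P[b]-P[a]; print(np.linalg.norm(v[:2]).round(4),np.degrees(np.arctan2(v[1],v[0])).round(2))
m=P.mean(0); rear=(P[0]+P[1])/2; fr=(P[2]+P[3])/2; e=(fr-rear)/np.linalg.norm(fr-rear); print("origin",rear+e*.115,fr-e*.072,np.degrees(np.arctan2(e[1],e[0])))
E
```

```text
position: [0.5128, -0.3439, 0.1947]
contact_force: [1.1, -0.6, -0.4]
width: 0.0406
gripper_force: 51.0
clock: 9.27
position: [0.5136, -0.3446, 0.2545]
ee_rot: [0.001, 0.982, 0.187, 0.0]
contact_force: [0.1, 0.5, -1.9]
width: 0.0404
gripper_force: 51.0
[[ 0.4054  0.0522  0.155 ]
 [ 0.4153 -0.0219  0.155 ]
 [ 0.6008  0.0051  0.155 ]
 [ 0.5938  0.0817  0.155 ]]
0.1908 8.89
0.1874 8.29
0.0748 -82.4
0.0769 -84.85
origin [0.52402902 0.03234114 0.155     ] [0.52610589 0.03265491 0.155     ] 8.591138237129066
```

The deck measures 190 × 76 mm at z = 0.155, which matches. The lamp origin is about (0.525, 0.0325), yaw 8.6°. I'll carry the cover to behind the mouths and turn it +0.226 rad.

```bash
python3 -m handwheel '{"moves": [[0.0018, -0.0187, 0, 0], [0.0037, -0.0373, 0, 0], [0.0037, -0.0373, 0, 0], [0.0037, -0.0373, 0, 0], [0.0037, -0.0373, 0, 0]]}' | grep pos && python3 -m handwheel '{"moves": [[0.0037, -0.0373, 0, 0], [0.0037, -0.0373, 0, 0], [0.0037, -0.0373, 0, 0], [0.0037, -0.0373, 0, 0], [0.0037, -0.0373, 0, 0]]}' | grep pos && python3 -m handwheel '{"moves": [[0.0018, -0.018, 0, 0], [0, 0, 0, 0.113], [0, 0, 0, 0.113], [0, 0, 0, 0], [0, 0, 0, 0]]}'
python3 - <<'E'
from h import *
i=snap("wrist","w6"); t=snap("top","t6"); s=snap("scene","s6")
T=toolT(i["s"]); print(np.degrees(np.arctan2(T[1,0],T[0,0])),T[:3,2])
a=i["img"][:,:,::-1]; cv2.imwrite("pics/w6x.png",cv2.resize(a,(768,576),interpolation=cv2.INTER_CUBIC))
E
```

```text
position: [0.4649, -0.18, 0.2507]
position: [0.4132, -0.0001, 0.2513]
clock: 10.52
position: [0.4095, 0.0158, 0.252]
ee_rot: [-0.0, 0.997, 0.077, -0.002]
contact_force: [0.4, 0.3, -0.7]
width: 0.0405
gripper_force: 51.0
8.816876114136768 [-4.19813951e-03  4.22291549e-04 -9.99991099e-01]
```

View pics/w6x.png

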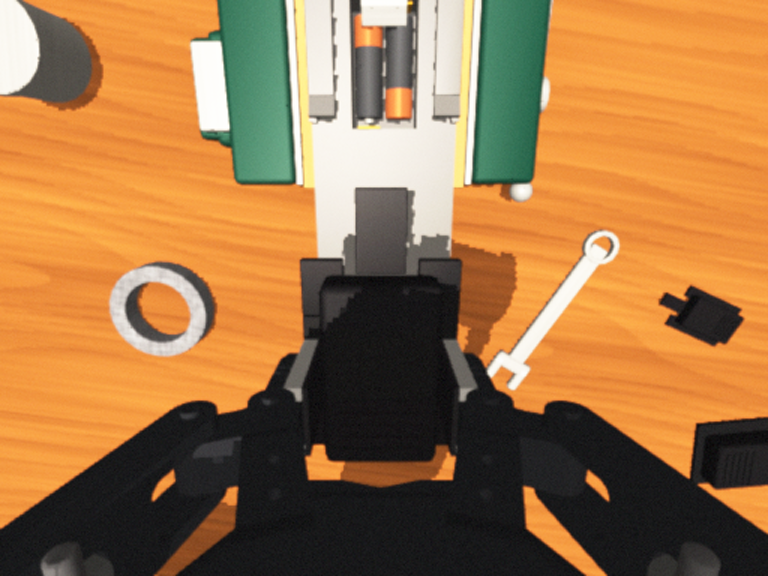

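The wrist view shows the held cover well aligned: tab tip (383,188), flange front 300–461 at row 260. The deck edges are at 317 and 453 on row 220, the rail flares' rear ends at row ~115 (307–335 and 435–460), and the bay's rear edge at row 128. I'll measure these with sub-pixel row scans.

Run:
```python
from h import *
i=pickle.load(open("w6.pkl","rb")); im=i["img"].astype(int); sat=im.max(2)-im.min(2); g=im.sum(2)//3
T=toolT(i["s"])
for r in (126,130,134,138,142,146): # deck edges vs bench
    m=(sat[r]<45)&(g[r]>100); x=np.nonzero(m[190:325])[0]+190; L,Rr=x.min(),x.max()+1
    P=plane(i,[(L-.0,r+.5),(Rr,r+.5)],.155); print(r,L,Rr,P[:,:2].round(4).ravel(),np.linalg.norm(P[1]-P[0]).round(4),((P[0]+P[1])/2)[:2].round(4))
for r in (20,30,40,50,60,70): print(r,g[r,200:312:1].tolist()) if r in(30,60) else None
print("col 215",g[60:95,214].tolist()); print("col 298",g[60:95,298].tolist()); print("col 235",g[70:95,255].tolist())
# cover
m,st=blob(i,(255,150),110,40); print(st)
for r in (126,135,150,175,180): 
    x=np.nonzero(im[r].max(-1)<95)[0]; x=x[(x>190)&(x<320)]; print(r,x.min(),x.max()+1) if len(x) else None
print("tipcol",g[118:132,255].tolist())
```

```text
126 210 302 [ 0.4593  0.0611  0.471  -0.0137] 0.0757 [0.4652 0.0237]
130 211 302 [ 0.4563  0.06    0.4678 -0.0143] 0.0752 [0.462  0.0228]
134 211 301 [ 0.453   0.0596  0.4645 -0.0141] 0.0746 [0.4588 0.0227]
138 211 301 [ 0.4497  0.0592  0.4613 -0.0148] 0.0749 [0.4555 0.0222]
142 211 301 [ 0.4465  0.0589  0.458  -0.0155] 0.0752 [0.4522 0.0217]
146 211 301 [ 0.4431  0.0585  0.4548 -0.0161] 0.0755 [0.4489 0.0212]
30 [214, 215, 215, 217, 222, 236, 237, 239, 237, 238, 238, 238, 239, 239, 239, 239, 239, 240, 240, 239, 231, 169, 110, 131, 184, 234, 242, 242, 242, 242, 243, 242, 237, 199, 85, 84, 107, 127, 139, 145, 147, 149, 149, 157, 170, 173, 162, 150, 149, 145, 141, 139, 134, 118, 111, 146, 184, 99, 73, 79, 85, 96, 108, 115, 120, 131, 133, 127, 117, 110, 103, 92, 86, 74, 86, 141, 177, 96, 159, 232, 236, 237, 235, 235, 235, 235, 234, 234, 233, 221, 179, 213, 233, 235, 234, 235, 233, 232, 232, 231, 227, 228, 225, 224, 222, 222, 219, 211, 205, 213, 216, 214]
60 [208, 212, 214, 214, 212, 216, 240, 243, 243, 243, 243, 243, 243, 243, 243, 244, 244, 243, 244, 243, 245, 235, 167, 129, 202, 243, 
[... 382 characters left out ...]
, 217, 209, 200, 211, 212, 215, 204]
col 215 [243, 244, 237, 197, 184, 188, 192, 187, 187, 191, 190, 188, 188, 190, 192, 187, 169, 112, 86, 113, 185, 242, 246, 245, 245, 245, 245, 245, 245, 245, 244, 245, 245, 244, 245]
col 298 [232, 231, 221, 176, 187, 187, 188, 187, 190, 191, 188, 188, 185, 187, 187, 187, 163, 99, 131, 203, 226, 229, 233, 234, 234, 232, 233, 234, 233, 233, 232, 233, 233, 233, 232]
col 235 [82, 88, 89, 94, 114, 135, 137, 137, 142, 153, 178, 213, 216, 216, 217, 227, 240, 244, 244, 244, 244, 244, 243, 243, 243]
[    0   125   512   259 58805]
126 263 271
135 270 272
150 252 272
175 201 308
180 201 308
tipcol [240, 240, 240, 239, 240, 238, 216, 102, 89, 104, 103, 104, 103, 98]
```

Run:
```python
from h import *
i=pickle.load(open("w6.pkl","rb")); T=toolT(i["s"])
f=lambda u,v,z: plane(i,(u,v),z)[0]
mids=[]
for nm,r,L,Rr,z in (("bay30",30.5,234,278.2,.155),("bay60",60.5,234.5,277.9,.155),("lip30",30.5,221.8,290,.164),("lip60",60.5,222.3,289.2,.164),("deck126",126.5,210.4,302,.155),("deck146",146.5,211,301.2,.155)):
    a,b=f(L,r,z),f(Rr,r,z); mids.append((a+b)/2); print(nm,np.linalg.norm(a-b).round(4),mids[-1].round(4))
m=np.array(mids)[:,:2]; k=np.polyfit(m[:,0],m[:,1],1); yaw=np.arctan(k[0]); print("axis yaw",np.degrees(yaw),"resid",(m[:,1]-np.polyval(k,m[:,0])).round(4))
e=np.array([np.cos(yaw),np.sin(yaw)])
for nm,uv,z,x in (("flareEndL",(215,77.5),.167,-.027),("flareEndR",(298.5,77.5),.167,-.027),("lipstartL",(215,63),.164,-.015),("lipstartR",(298.5,63),.164,-.015),("bayrear",(255.5,81),.155,-.03),("bayrear2",(255.5,85.5),.155,-.03)):
    p=f(*uv,z)[:2]; print(nm,p.round(4),"origin x along",(p@e-x).round(4))
o0=np.array([.525,.0325]); print("o0 along",o0@e, "lateral of axis",np.polyval(k,.525))
# head/rear from top again
# cover in tool frame: at heights
zc=i["s"]["position"][2]-.0147
Ti=np.linalg.inv(T)
for nm,uv,z in (("tip",(255.3,125),zc+.009),("fL",(200.3,175),zc+.004),("fR",(307.7,175),zc+.004),("frontmid",(254,173),zc+.004)):
    p=f(*uv,z); print(nm,(Ti[:3,:3]@p+Ti[:3,3]).round(4))
print("tool yaw",np.degrees(np.arctan2(T[1,0],T[0,0])),T[:3,3])
```

```text
bay30 0.0332 [0.5349 0.0347 0.155 ]
bay60 0.0335 [0.5145 0.0314 0.155 ]
lip30 0.0493 [0.5328 0.0346 0.164 ]
lip60 0.0497 [0.5131 0.0316 0.164 ]
deck126 0.0754 [0.4652 0.0236 0.155 ]
deck146 0.0757 [0.449  0.0211 0.155 ]
axis yaw 9.104238836308875 resid [-0.0001 -0.0002  0.0001  0.0002 -0.0001  0.    ]
flareEndL [0.4965 0.0597] origin x along 0.5267
flareEndR [ 0.5061 -0.0018] origin x along 0.5264
lipstartL [0.5068 0.0613] origin x along 0.5251
lipstartR [ 5.163e-01 -2.000e-04] origin x along 0.5248
bayrear [0.4997 0.0296] origin x along 0.5281
bayrear2 [0.4964 0.0291] origin x along 0.5248
o0 along 0.5235286155213584 lateral of axis 0.03323730356818487
tip [ 0.0631 -0.0004  0.0054]
fL [ 0.036  -0.0305  0.0106]
fR [0.036  0.0285 0.0105]
frontmid [ 0.0371 -0.001   0.0105]
tool yaw 8.816876114136768 [0.40949417 0.01575077 0.25202846]
```

Bay, lip and deck widths come out at 33.3, 49.5 and 75.5 mm, so the heights are right. The lamp origin is (0.5268, 0.0335), yaw 9.1°. The cover's origin sits 2.9 mm behind the TCP. I'll go to lamp x = −72, then lower.

```bash
python3 -m handwheel '{"moves": [[0.025, 0.0008, 0, -0.005], [0.0247, 0.0007, 0, 0], [0, 0, 0.02, 0], [0, 0, 0.03, 0], [0, 0, 0.02, 0]]}' | grep -E 'pos|ee_|cont' && python3 -m handwheel '{"moves": [[0, 0, 0.004, 0], [0, 0, 0, 0], [0, 0, 0, 0]]}'
python3 - <<'E'
from h import *
from rig import readout
s=readout.get_state(); T=toolT(s); e=np.array([np.cos(np.radians(9.1)),np.sin(np.radians(9.1))]); d=T[:2,3]-[.5268,.0335]
print("TCP lamp",d@e,d@[-e[1],e[0]],T[2,3],np.degrees(np.arctan2(T[1,0],T[0,0])),T[:3,2].round(4))
E
```

```text
position: [0.4596, 0.0214, 0.1819]
ee_rot: [-0.0, 0.997, 0.078, -0.001]
contact_force: [-0.1, -0.5, -1.4]
clock: 11.33
position: [0.4606, 0.0213, 0.1806]
ee_rot: [0.0, 0.997, 0.078, 0.0]
contact_force: [0.2, -0.1, -1.0]
width: 0.0406
gripper_force: 51.0
TCP lamp -0.06727195460933329 -0.0015365724997977986 0.1806078350438532 8.926468576812217 [ 1.e-03 -2.e-04 -1.e+00]
```

```bash
python3 -m handwheel '{"moves": [[-0.002, -0.0008, 0.004, -0.003], [0, 0, 0.004, 0], [0, 0, 0, 0]]}' | grep -E 'pos|cont' && python3 -m handwheel '{"moves": [[0, 0, 0.001, 0], [0, 0, 0, 0]]}' | grep -E 'pos|cont' && python3 -m handwheel '{"moves": [[0, 0, 0.001, 0], [0, 0, 0, 0]]}' | grep -E 'pos|cont'
```

```text
position: [0.4577, 0.0221, 0.1722]
contact_force: [-0.2, -0.3, -0.5]
position: [0.458, 0.0221, 0.1712]
contact_force: [-0.5, 0.1, -0.3]
position: [0.4579, 0.0221, 0.17]
contact_force: [-0.7, 0.3, -0.2]
```

```bash
python3 -m handwheel '{"moves": [[0, 0, 0.001, 0], [0, 0, 0, 0]]}' | grep -E 'pos|cont'
```

```text
position: [0.458, 0.0221, 0.1697]
contact_force: [-1.0, 0.5, 3.7]
```

```bash
python3 -m handwheel '{"moves": [[0, 0, 0.0007, 0], [0, 0, 0, 0]]}' | grep -E 'pos|cont'
```

```text
position: [0.458, 0.0221, 0.1697]
contact_force: [-2.2, 0.3, 8.9]
```

The flange is on the deck: contact at 0.1697, exactly 0.155 + 0.0147. I'll ease the preload and slide in.

```bash
cat > st.py <<'E'
from h import *
from rig import readout
s=readout.get_state(); T=toolT(s); a=np.radians(9.1); e=np.array([np.cos(a),np.sin(a)]); n=np.array([-e[1],e[0]]); d=T[:2,3]-[.5268,.0335]; f=s["contact_force"]
print("t %.2f cover x %.4f y %.4f z %.4f yaw %.2f | Fx %.1f Fy %.1f Fz %.1f | mz %.2f"%(s["clock"],d@e-.0029,d@n+.0007,T[2,3]-.0147,np.degrees(np.arctan2(T[1,0],T[0,0])),f[:2]@e,f[:2]@n,f[2],s["moment"][2]),T[:3,2].round(4),round(s["width"],4))
E
python3 -m handwheel '{"moves": [[0, 0, -0.0012, 0], [0, 0, 0, 0]]}' >/dev/null; python3 st.py; python3 -m handwheel '{"moves": [[0.002, 0, 0, 0], [0.002, 0, 0, 0], [0.002, 0, 0, 0], [0.002, 0, 0, 0], [0, 0, 0, 0]]}' >/dev/null; python3 st.py;  python3 -m handwheel '{"moves": [[0.002, 0, 0, 0], [0.002, 0, 0, 0], [0.002, 0, 0, 0], [0, 0, 0, 0]]}' >/dev/null; python3 st.py
```

```text
t 12.42 cover x -0.0725 y 0.0003 z 0.1550 yaw 9.10 | Fx 0.1 Fy 0.7 Fz 0.8 | mz 0.06 [ 1.e-03 -2.e-04 -1.e+00] 0.0403
t 12.83 cover x -0.0648 y 0.0002 z 0.1550 yaw 9.11 | Fx -2.3 Fy -0.5 Fz 5.0 | mz -0.03 [-7.e-04 -4.e-04 -1.e+00] 0.0406
t 13.17 cover x -0.0589 y 0.0003 z 0.1550 yaw 9.10 | Fx -3.1 Fy -0.3 Fz 4.8 | mz -0.00 [-5.e-04 -4.e-04 -1.e+00] 0.0404
```

```bash
for k in 1; do python3 -m handwheel '{"moves": [[0.001, 0, -0.0005, 0], [0.002, 0, 0, 0], [0.002, 0, 0, 0], [0, 0, 0, 0]]}' >/dev/null; python3 st.py; python3 -m handwheel '{"moves": [[0.002, 0, 0, 0], [0.002, 0, 0, 0], [0, 0, 0, 0]]}' >/dev/null; python3 st.py; python3 -m handwheel '{"moves": [[0.002, 0, 0, 0], [0.002, 0, 0, 0], [0, 0, 0, 0]]}' >/dev/null; python3 st.py; done
```

```text
t 13.50 cover x -0.0531 y 0.0003 z 0.1551 yaw 9.10 | Fx 0.7 Fy 0.8 Fz -0.2 | mz -0.02 [ 5.e-04  1.e-04 -1.e+00] 0.0403
t 13.75 cover x -0.0491 y 0.0003 z 0.1551 yaw 9.10 | Fx -0.2 Fy 0.7 Fz -0.5 | mz -0.01 [ 7.e-04  0.e+00 -1.e+00] 0.0404
t 14.00 cover x -0.0452 y 0.0003 z 0.1552 yaw 9.10 | Fx -0.8 Fy -0.2 Fz -1.0 | mz -0.01 [ 6.e-04 -0.e+00 -1.e+00] 0.0403
```

The flange is in the narrow rails with almost no force. Continuing.

```bash
for k in 1; do python3 -m handwheel '{"moves": [[0.002, 0, 0, 0], [0.002, 0, 0, 0], [0.002, 0, 0, 0], [0, 0, 0, 0]]}' >/dev/null; python3 st.py; python3 -m handwheel '{"moves": [[0.002, 0, 0, 0], [0.002, 0, 0, 0], [0.002, 0, 0, 0], [0, 0, 0, 0]]}' >/dev/null; python3 st.py; python3 -m handwheel '{"moves": [[0.002, 0, 0, 0], [0.002, 0, 0, 0], [0.002, 0, 0, 0], [0, 0, 0, 0]]}' >/dev/null; python3 st.py; done
```

```text
t 14.33 cover x -0.0392 y 0.0003 z 0.1553 yaw 9.10 | Fx 0.2 Fy 0.2 Fz -0.5 | mz -0.00 [ 6.e-04 -1.e-04 -1.e+00] 0.0405
t 14.67 cover x -0.0332 y 0.0003 z 0.1555 yaw 9.10 | Fx -1.9 Fy -0.0 Fz 0.4 | mz 0.02 [ 9.e-04 -0.e+00 -1.e+00] 0.0403
t 15.00 cover x -0.0269 y 0.0003 z 0.1554 yaw 9.10 | Fx 1.0 Fy 0.3 Fz 1.5 | mz 0.05 [ 0.0013  0.     -1.    ] 0.0402
```

```bash
for k in 1; do python3 -m handwheel '{"moves": [[0.002, 0, 0.0003, 0], [0.002, 0, 0, 0], [0.002, 0, 0, 0], [0, 0, 0, 0]]}' >/dev/null; python3 st.py; python3 -m handwheel '{"moves": [[0.002, 0, 0, 0], [0.002, 0, 0, 0], [0, 0, 0, 0]]}' >/dev/null; python3 st.py; python3 -m handwheel '{"moves": [[0.002, 0, 0, 0], [0.002, 0, 0, 0], [0, 0, 0, 0]]}' >/dev/null; python3 st.py; done
```

```text
t 15.33 cover x -0.0213 y 0.0003 z 0.1552 yaw 9.10 | Fx -2.0 Fy 0.5 Fz 3.2 | mz 0.03 [ 6.e-04 -1.e-04 -1.e+00] 0.0406
t 15.58 cover x -0.0179 y 0.0003 z 0.1551 yaw 9.10 | Fx -3.4 Fy -0.5 Fz 4.6 | mz -0.05 [-7.e-04 -3.e-04 -1.e+00] 0.0403
t 15.83 cover x -0.0143 y 0.0004 z 0.1552 yaw 9.11 | Fx -3.6 Fy 0.1 Fz 6.0 | mz -0.02 [-1.5e-03 -4.0e-04 -1.0e+00] 0.0407
```

```bash
for k in 1; do python3 -m handwheel '{"moves": [[0.001, 0, -0.0004, 0], [0.001, 0, 0, 0], [0, 0, 0, 0]]}' >/dev/null; python3 st.py; python3 -m handwheel '{"moves": [[0.001, 0, 0, 0], [0.001, 0, 0, 0], [0, 0, 0, 0]]}' >/dev/null; python3 st.py; python3 -m handwheel '{"moves": [[0.001, 0, 0, 0], [0, 0, 0, 0]]}' >/dev/null; python3 st.py;  python3 -m handwheel '{"moves": [[0.001, 0, 0, 0], [0, 0, 0, 0]]}' >/dev/null; python3 st.py; done
```

```text
t 16.08 cover x -0.0117 y 0.0004 z 0.1554 yaw 9.10 | Fx -4.0 Fy -0.5 Fz 4.8 | mz -0.05 [-1.e-04 -1.e-04 -1.e+00] 0.0408
t 16.33 cover x -0.0097 y 0.0003 z 0.1554 yaw 9.10 | Fx -3.3 Fy -0.0 Fz 5.0 | mz 0.03 [-1.e-04 -1.e-04 -1.e+00] 0.0409
t 16.50 cover x -0.0087 y 0.0003 z 0.1555 yaw 9.10 | Fx -3.7 Fy -0.4 Fz 5.2 | mz 0.03 [-0.e+00 -1.e-04 -1.e+00] 0.04
t 16.67 cover x -0.0077 y 0.0003 z 0.1555 yaw 9.10 | Fx -4.4 Fy -0.3 Fz 5.3 | mz -0.00 [-1.e-04 -2.e-04 -1.e+00] 0.0402
```

```bash
for k in 1; do python3 -m handwheel '{"moves": [[0.001, 0, -0.0003, 0], [0, 0, 0, 0]]}' >/dev/null; python3 st.py; python3 -m handwheel '{"moves": [[0.001, 0, 0, 0], [0, 0, 0, 0]]}' >/dev/null; python3 st.py; python3 -m handwheel '{"moves": [[0.001, 0, 0, 0], [0, 0, 0, 0]]}' >/dev/null; python3 st.py; done
```

```text
t 16.83 cover x -0.0064 y 0.0004 z 0.1557 yaw 9.09 | Fx -3.7 Fy 0.6 Fz 3.1 | mz 0.00 [ 6.e-04  1.e-04 -1.e+00] 0.0403
t 17.00 cover x -0.0041 y 0.0003 z 0.1556 yaw 9.09 | Fx 1.0 Fy -0.6 Fz -0.3 | mz 0.00 [ 3.3e-03  4.0e-04 -1.0e+00] 0.0405
t 17.17 cover x -0.0039 y 0.0003 z 0.1553 yaw 9.10 | Fx 1.3 Fy 0.3 Fz -1.4 | mz -0.01 [ 1.1e-03  2.0e-04 -1.0e+00] 0.0404
```

```bash
for k in 1; do python3 -m handwheel '{"moves": [[0.001, 0, 0, 0], [0, 0, 0, 0]]}' >/dev/null; python3 st.py; python3 -m handwheel '{"moves": [[0.001, 0, 0, 0], [0, 0, 0, 0]]}' >/dev/null; python3 st.py; done
```

```text
t 17.33 cover x -0.0036 y 0.0004 z 0.1554 yaw 9.10 | Fx 0.7 Fy -0.3 Fz -0.7 | mz 0.04 [-1.e-04  1.e-04 -1.e+00] 0.0401
t 17.50 cover x -0.0026 y 0.0003 z 0.1555 yaw 9.10 | Fx 0.2 Fy 0.2 Fz -1.2 | mz -0.01 [-0.e+00 -1.e-04 -1.e+00] 0.0402
```

The force dropped to nothing near x = −4.5 mm, so the tab has clicked. I'll ease on to the stops in half-millimetre steps.

```bash
for k in 1; do python3 -m handwheel '{"moves": [[0.0005, 0, 0, 0], [0, 0, 0, 0]]}' >/dev/null; python3 st.py; python3 -m handwheel '{"moves": [[0.0005, 0, 0, 0], [0, 0, 0, 0]]}' >/dev/null; python3 st.py; done
```

```text
t 17.67 cover x -0.0024 y 0.0004 z 0.1556 yaw 9.10 | Fx -0.5 Fy -0.4 Fz -1.8 | mz -0.03 [-5.e-04 -1.e-04 -1.e+00] 0.0403
t 17.83 cover x -0.0024 y 0.0004 z 0.1556 yaw 9.10 | Fx -1.7 Fy 0.4 Fz 0.0 | mz 0.05 [-1.3e-03 -3.0e-04 -1.0e+00] 0.0399
```

```bash
for k in 1; do python3 -m handwheel '{"moves": [[0.0005, 0, 0, 0], [0, 0, 0, 0]]}' >/dev/null; python3 st.py; done
```

```text
t 18.00 cover x -0.0024 y 0.0004 z 0.1555 yaw 9.10 | Fx -4.0 Fy -1.0 Fz -0.1 | mz -0.02 [-2.3e-03 -4.0e-04 -1.0e+00] 0.0399
```

```bash
for k in 1; do python3 -m handwheel '{"moves": [[0.0005, 0, 0, 0], [0, 0, 0, 0]]}' >/dev/null; python3 st.py; done
```

```text
t 18.17 cover x -0.0023 y 0.0004 z 0.1555 yaw 9.11 | Fx -5.3 Fy -0.7 Fz 1.6 | mz 0.01 [-3.4e-03 -6.0e-04 -1.0e+00] 0.0404
```

At the stops: x is fixed at −2.4 mm, 1.7 mm past the click, and the force is rising. I'll relax the push, release, and back straight up.

```bash
python3 -m handwheel '{"moves": [[-0.0013, 0, 0, 0], [0, 0, 0, 0]]}' >/dev/null; python3 st.py; python3 -m handwheel '{"moves": [[0, 0, 0, 0], [0, 0, 0, 0], [0, 0, 0, 0]]}' 0.052; python3 st.py; python3 -m handwheel '{"moves": [[0, 0, -0.01, 0], [0, 0, -0.03, 0], [0, 0, -0.04, 0], [0, 0, -0.03, 0], [0, 0, 0, 0]]}' 0.07; python3 -m handwheel '{"moves": [[-0.035, 0, -0.01, 0], [-0.035, 0, 0, 0], [-0.03, 0, 0, 0], [0, 0, 0, 0], [0, 0, 0, 0]]}'
python3 - <<'E'
from h import *
i=snap("wrist","w7"); t=snap("top","t7"); s=snap("scene","s7")
T=np.linalg.inv(i["T"]); a=np.radians(9.1); p=T[:3,:3]@np.array([.5268+.03*np.cos(a),.0335+.03*np.sin(a),.16])+T[:3,3]; uv=i["camera_matrix"]@p; uv=uv[:2]/uv[2]; print(uv,i["s"]["position"])
u,v=uv.astype(int); v=max(v,70); c=i["img"][max(0,v-85):v+85,u-80:u+80,::-1]; A=cv2.resize(c,None,fx=2.8,fy=2.8,interpolation=cv2.INTER_CUBIC)
S=cv2.resize(s["img"][140:240,225:340,::-1],None,fx=3,fy=3,interpolation=cv2.INTER_CUBIC)
H=max(A.shape[0],S.shape[0]); o=np.zeros((H,A.shape[1]+S.shape[1],3),np.uint8); o[:A.shape[0],:A.shape[1]]=A; o[:S.shape[0],A.shape[1]:]=S; print(o.shape,u-80,max(0,v-85)); cv2.imwrite("pics/final.png",o)
E
```

```text
t 18.33 cover x -0.0024 y 0.0004 z 0.1556 yaw 9.10 | Fx -3.7 Fy -0.3 Fz 0.1 | mz 0.06 [-3.e-04 -1.e-04 -1.e+00] 0.04
clock: 18.58
position: [0.5289, 0.0334, 0.1708]
ee_rot: [0.0, 0.997, 0.079, 0.001]
contact_force: [-0.3, 0.2, 0.2]
width: 0.0519
gripper_force: 0.0
t 18.58 cover x -0.0008 y 0.0003 z 0.1561 yaw 9.09 | Fx -0.3 Fy 0.2 Fz 0.2 | mz 0.04 [ 2.8e-03  1.0e-04 -1.0e+00] 0.0519
clock: 19.0
position: [0.5318, 0.0332, 0.2883]
ee_rot: [0.001, 0.997, 0.079, 0.008]
contact_force: [0.3, 0.1, 0.9]
width: 0.0697
gripper_force: 0.0
clock: 19.42
position: [0.4281, 0.0175, 0.2914]
ee_rot: [0.0, 0.997, 0.079, 0.001]
contact_force: [0.1, 0.8, 0.2]
width: 0.0701
gripper_force: 0.0
[254.62483199  38.12467739] [0.42813775 0.01747397 0.29135762]
(434, 793, 3) 174 0
```

View pics/final.png

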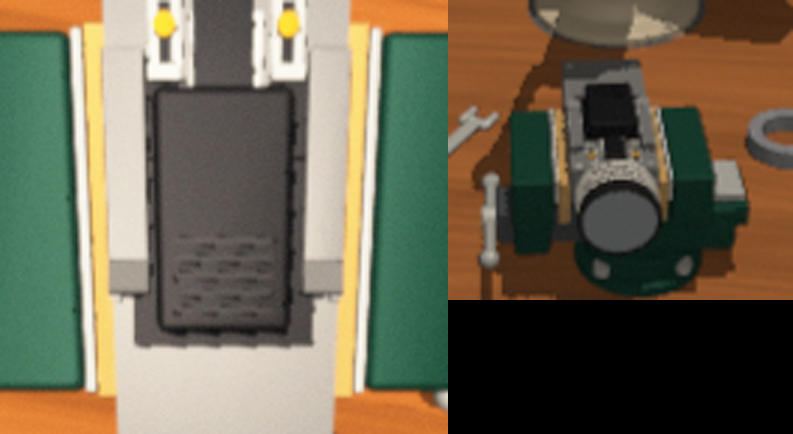

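The picture shows the cover square under both rails, with the flange front against the two stops (row ~80) and the tail at row ~345. One numeric check of the tail, then sign-off.

Run:
```python
from h import *
i=pickle.load(open("w7.pkl","rb")); a=np.radians(9.1); e=np.array([np.cos(a),np.sin(a)])
for nm,u,v,z in (("tail",174+224/2.8,344/2.8,.159),("tailL",174+136/2.8,344/2.8,.159),("tailR",174+312/2.8,344/2.8,.159),("front/stop",174+224/2.8,83/2.8,.177)):
    d=plane(i,(u,v),z)[0][:2]-[.5268,.0335]; print(nm,(d@e).round(4),(d@[-e[1],e[0]]).round(4))
```

```text
tail -0.0419 0.0005
tailL -0.0418 0.0301
tailR -0.0419 -0.0291
front/stop 0.0325 0.0006
```

The tail is at −41.9 mm, so the cover origin is at −1.9 mm. That matches the stop position, the cover is square, and it stayed home after release.

```bash
python3 -c "
from rig import ticket; print(ticket.sign_off())"
```

```text
the job is handed in; nothing more can be done
None
```

The middle-sized cover is square under both rails and home against the stops; the push force dropped to nothing at the click, it stayed put after release, and the job is handed in at about 19.5 s.

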